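# Light a turning specimen for a video clip

### The arm

A 6-joint arm with a two-finger parallel gripper is mounted at the origin on the work surface. World frame = base frame: x ahead of the robot, y to its left, z up, the work surface at z = 0. Lengths are in m, angles in rad, forces in N, time in s.
With the tool pointing down it reaches from about 0.25 to 0.85 m from the base axis. Payload 12.5 kg.
Tool frame: the origin (TCP) lies on the mounting face of the last link; the fingertips stand r.nose_length ahead of it and the grasp point (between the pads) lies 167 mm ahead of it (r.nose_length is the distance from the TCP to the fingertips, in m); z points along the fingers, y is the direction in which the jaws open and shut (so a half turn about z gives the same grasp; the last joint's range is limited). The gripper opens to 93 mm and grips with 3 to 60 N. Pads are 15 mm wide; open, the fingers measure 128 mm over their backs; the gripper's body (75 mm by 188 mm) begins 65 mm behind the grasp point.
Start: joints at [-1.235, 0.351, 1.652, -0, 1.139, -0.085], TCP at [0.225, -0.502, 0.405] pointing down, gripper open.
Joint ranges: [-2.75, 2.75], [-0.79, 2.1], [0.01, 2.65], [-1.57, 4.71], [0.07, 3.14], [-2.87, 2.87]. Speed limits (rad/s): [2.22, 2.22, 2.79, 3.14, 3.14, 3.14].

### API

Orientations are given as a unit quaternion [x, y, z, w].
In Python, from station import monitor, grab_frame, job, r gives the robot as it stands.
- The arm moves only by the tool send_rows, never from a script. Its argument "commands" is one flat list of numbers, 6 for each row, row after row: the shift along the tool's x, y, z in cm, then the turn, a rotation vector about the tool's x, y, z in rad. In form: [tx, ty, tz, wx, wy, wz, tx, ty, tz, wx, wy, wz, ...]. A call has 1 to 5 rows; each row shifts and turns the commanded pose from where the row before left it, along the tool's axes as they then stand; what a row does not reach is not made up. A row lasts 1/8 s, in which the tool goes at most 62.5 mm and 10.7 degrees, less where a joint would pass 70% of its speed; a pose out of reach is approached as far as the arm can. A call with a gripper value outside its range is refused whole. "jaw" is the closure in counts, from 0 (fully open) to 255 (shut), set as the call begins (left out, the last holds). The fingers move at their own pace and stop on an object; "grip_force" is the grip in N (left out, the last holds). Time passes only in rows, so rows that do not move let the fingers close. It gives the time, the measured TCP pose, the force and the opening at its end, in the units of the state.
- monitor.state(): the state, without advancing time (a new reading comes with each control period).
- grab_frame(name): name is "side" or "top" or "wrist"; returns a dict with "img" (480x640x3 uint8, red, green, blue), "fx", "fy", "cx", "cy" (pixels), "R" (3x3) and "t" (3): a world point X has camera coordinates R X + t. Camera axes: x right, y down, z forward; pixel columns grow to the right and rows downward; lengths in m; the calibration is good to about 2 mm. A picture is of the moment at which its call begins. There is no depth.
- job.close_job(): hands the job in, once; it reports no verdict.
The state is a dict: "time": time; "joint_pos": joint angles; "qvel": joint speeds; "joint_torque": joint torques, N m; "eef_pos": TCP position; "tool_rot": TCP orientation; "force": force on the tool from outside, world axes, zero at the start; "moment": the same for the moment, N m; "width": finger opening in m.
Only numpy, scipy, OpenCV 4.12 (cv2) and the standard library are available. Lean on these libraries where they do the work, as an engineer would, in place of code of your own. Each camera call takes 0.05 s, during which the arm holds its last target. There are 200 camera calls.

### The job

Film clip of the beetle: pick up the hand lamp, nudge the turntable (its wooden peg is there for that) so that it coasts round by itself at about ten turns a minute (either way), then move along with the beetle, keeping the upright lamp centred over it (within 2 cm) and a few centimetres above it for at least five seconds without touching the turntable. Never touch the beetle or its block, keep the lamp upright throughout, and at the end set the lamp gently back upright in the middle of its black pad and let go. Leave the jar, the cork disc and the glue bottle where they stand; the turntable may still be turning.

Things in the scene. Friction and masses are not known exactly. Their poses are not given: they have to be found in the camera images.
- turntable: Fixed black base of the turntable, a disc 170 mm in diameter; origin on the table surface, on the vertical turning axis. It differs in position and yaw from start to start. On it turns the wooden platter, a disc 260 mm in diameter and 14 mm thick whose top face is 30 mm above the table.
- platter (a joint): Platter angle about the vertical axis, rad, positive counter-clockwise from above, no stops, counts over full turns. At 0 the beetle is on the base's +x side. Inertia about 0.0053 kg m2 nominal (x 0.7 to 1.4); low friction: speed halves in about 6 to 15 s of coasting. Needed: 0.4 rad/s or more throughout the clip (ten turns a minute is 1.05 rad/s), never above 2.5.
- specimen_top (a point): Top of the dark beetle, 80 mm from the turning axis, 68 mm above the table. The beetle (about 30 x 36 mm with its legs) is fixed on a square cork block 44 x 44 x 28 mm that is fixed on the platter. Axes turn with the platter: x radially outward, z up.
- specimen: The square cork block 44 x 44 x 28 mm with the beetle on it, fixed on the platter; origin: centre of the block's underside, 80 mm from the turning axis, 30 mm above the table.
- knob_top (a point): Centre of the top of the upright wooden peg fixed on the platter, 20 mm in diameter, 45 mm tall, its top 75 mm above the table. It stands 100 mm from the axis, straight across the axis from the beetle, and serves to push the platter round.
- lamp: Loose hand lamp, white, 0.18 kg nominal: a round head 54 mm in diameter and 30 mm high, whose flat underside is the light face, and on top of it an upright round grip 26 mm in diameter from 30 to 120 mm above the face. Origin: centre of the light face (underside); z up along the grip. It starts standing upright on its pad.
- pad: Fixed round black rubber pad on the table, 110 mm in diameter and 6 mm thick, on which the lamp stands; origin at the centre of its underside, on the table. It and the turntable may be on either side. Setting the lamp down must not press on the pad with over 40 N.
- glue: Loose glue bottle, 44 mm in diameter, 110 mm tall, beyond the others between turntable and pad, bystander. Origin: centre of its underside.
- jar: Loose small glass jar, 38 mm in diameter, 55 mm tall, standing between turntable and pad, bystander. Origin: centre of its underside.
- cork_disc: Loose cork disc 44 mm in diameter, 22 mm tall, between turntable and pad, bystander. Origin: centre of its underside.
Things that resemble listed ones, but are neither listed nor needed, are in the scene too. What is shaped like the lamp but blue is not meant. Several things look just like the pad: the one meant starts nearest to the robot's base.

How it is judged:
By the outcome, as a careful person would: the job done as asked, in the order asked, and still so for the second after the job is handed in, with the robot touching nothing.
It also fails if it takes over 64 s, if anything falls off the work surface, if the arm or the gripper's body presses on something with over 40 N, if the wrist force passes 120 N, or if a joint passes its speed limit or range.

## Working session

There is one attempt and no reset: what is moved stays moved. The work goes in short steps, Python scripts to look and compute and a tool call to move; the robot and the scene stay as the last step left them, time stands still between calls to the robot, and variables do not carry over. Pictures are saved under pics/ and viewed, about 8 in all and at most 12, crops included, and the job is handed in when it is done.

Besides the shell and the picture viewer there is one more tool, called as name(argument=value, ...), one argument or row to a line, values as JSON. send_rows: Moves the arm, as the interface text tells. Its arguments: {"type":"object","properties":{"commands":{"type":"array","items":{"type":"number"}},"jaw":{"type":"number"},"grip_force":{"type":"number"}},"required":["commands"]}

```bash
ls; mkdir -p pics; cat > h.py <<'E'
import numpy as np, cv2
from station import monitor, grab_frame, job, r
from scipy.spatial.transform import Rotation as Ro
def save(f,n): cv2.imwrite(f'pics/{n}.png', f['img'][:,:,::-1])
def ray(f,u,v,z):
    d=f['R'].T@np.array([(u-f['cx'])/f['fx'],(v-f['cy'])/f['fy'],1]); c=-f['R'].T@f['t']
    return c+d*(z-c[2])/d[2]
def proj(f,X):
    p=f['R']@np.asarray(X)+f['t']; return f['fx']*p[0]/p[2]+f['cx'],f['fy']*p[1]/p[2]+f['cy']
E
python3 - <<'E'
from h import *
import pickle
fs={n:grab_frame(n) for n in('top','side')}
pickle.dump(fs,open('f0.pkl','wb'))
for n in fs: save(fs[n],n+'0'); print(n,-fs[n]['R'].T@fs[n]['t'])
s=monitor.state(); print(s,r.nose_length); print(Ro.from_quat(s['tool_rot']).as_matrix().round(3))
E
```

```text
pics
top [ 0.44549321 -0.02227111  0.9943117 ]
side [ 0.43903549 -0.62187556  0.87926202]
{'time': 0.1, 'joint_pos': array([-1.23460444e+00,  3.51170773e-01,  1.65233322e+00, -2.00351111e-05,
        1.13908714e+00, -8.46218232e-02]), 'qvel': array([ 0.00034032, -0.00196193,  0.00098288, -0.00154198, -0.00016007,
        0.00142603]), 'joint_torque': array([ 1.09350407e-03, -4.98026919e+01, -2.85707992e+01,  7.00640283e-02,
        2.37937435e-02, -5.03035540e-05]), 'eef_pos': array([ 0.22465156, -0.50190803,  0.40427173]), 'tool_rot': array([ 9.77945023e-01,  2.08861875e-01, -7.16560999e-05, -4.94155688e-04]), 'force': array([ 0.74048075, -0.27118364,  0.14065931]), 'moment': array([ 0.01694052, -0.01452378,  0.08198441]), 'width': 0.09295790227874096} 0.1861
[[ 0.913  0.409 -0.   ]
 [ 0.409 -0.913  0.001]
 [ 0.    -0.001 -1.   ]]
```

View pics/top0.png

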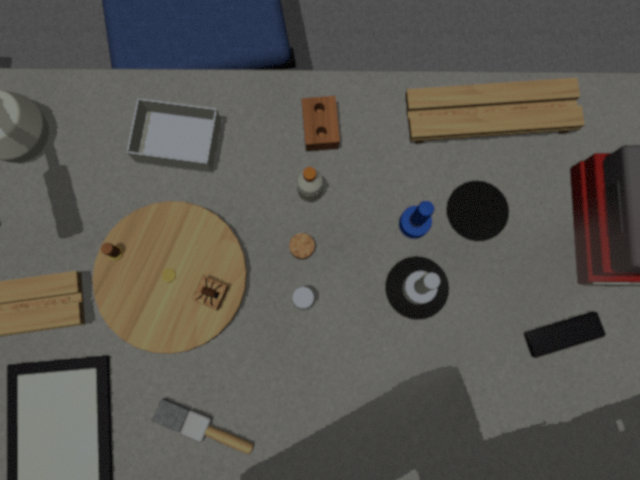

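View pics/side0.png

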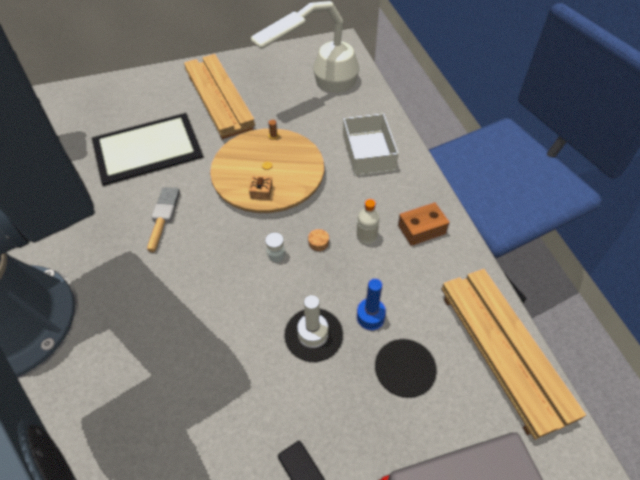

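Top view: white lamp (421,287) on the near black pad (417,288). Lookalikes are the blue lamp (416,220), the far pad (478,210) and the desk lamp (15,125). I choose the white lamp and the near pad. The platter is at (169,276), peg top at (108,249), beetle at (210,292), jar at (303,297), cork disc at (302,245) and glue at (310,183).

```bash
cat > m.py <<'E'
from h import *
import pickle
fs=pickle.load(open('f0.pkl','rb')); f=fs['top']; im=f['img']; hsv=cv2.cvtColor(im,cv2.COLOR_RGB2HSV)
def blobs(m,box,n=3):
    x0,y0,x1,y1=box; k=np.zeros(m.shape,np.uint8); k[y0:y1,x0:x1]=m[y0:y1,x0:x1]
    cs,_=cv2.findContours(k,cv2.RETR_EXTERNAL,cv2.CHAIN_APPROX_NONE)
    return sorted(cs,key=cv2.contourArea)[::-1][:n]
H,S,V=[hsv[...,i].astype(int) for i in range(3)]
c=blobs(((S>70)&(H<30)&(V>70)).astype(np.uint8),(86,190,255,360))[0]
e=cv2.fitEllipse(cv2.convexHull(c)); print('platter',e,ray(f,*e[0],.03), 'r',e[1][0]/2/f['fx']*.964)
c=blobs((V<45).astype(np.uint8),(375,245,460,330))[0]
e=cv2.fitEllipse(cv2.convexHull(c)); print('pad',e,ray(f,*e[0],.006))
for c in blobs(((V>110)&(S<60)).astype(np.uint8),(395,262,445,312)): print('lamp',cv2.boundingRect(c),cv2.contourArea(c),cv2.minEnclosingCircle(c))
for n,u,v,z in [('knob',107,248,.075),('beetle',210,292,.068),('jar',303,297,.055),('cork',302,245,.022),('gluecap',310,174,.11),('lamptop',432,281,.126),('bluetop',426,208,.12),('hub',169,275,.03),('redbox',573,165,.1)]: print(n,ray(f,u,v,z).round(3))
cr=np.hstack([cv2.resize(im[250:325,375:460],None,fx=4.5,fy=4.5),cv2.resize(im[230:305,80:165],None,fx=4.5,fy=4.5)])
cv2.imwrite('pics/c1.png',cr[:,:,::-1])
E
python3 m.py
```

```text
platter ((169.23507690429688, 276.9342041015625), (149.56558227539062, 156.27474975585938), 52.319923400878906) [0.55829292 0.22503907 0.03      ] r 0.12483725553539392
pad ((416.6953430175781, 287.4771423339844), (60.94120407104492, 62.554969787597656), 127.11853790283203) [ 0.54710416 -0.19450313  0.006     ]
lamp (406, 271, 34, 32) 543.0 ((422.5384521484375, 285.23077392578125), 17.515953063964844)
knob [0.599 0.317 0.075]
beetle [0.53  0.148 0.068]
jar [ 0.525 -0.001  0.055]
cork [0.616 0.003 0.022]
gluecap [ 0.716 -0.011  0.11 ]
lamptop [ 0.545 -0.197  0.126]
bluetop [ 0.659 -0.192  0.12 ]
hub [0.562 0.226 0.03 ]
redbox [ 0.737 -0.433  0.1  ]
```

View pics/c1.png

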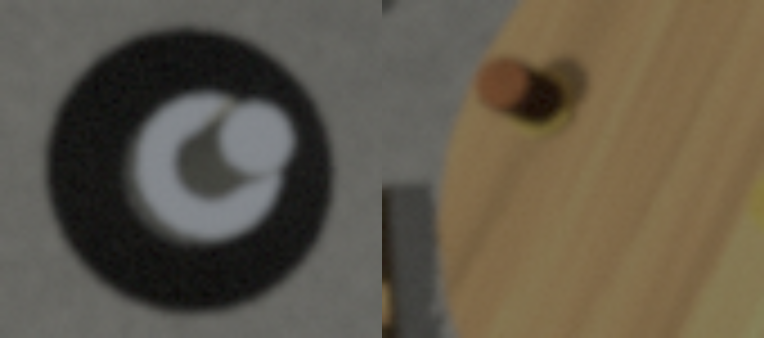

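The close crop confirms it: a white lamp centred on its pad (grip top at about (432,280)) and the peg top at (107,248). The platter axis is at about (0.560, 0.2245). I'm aligning the tool with the world axes and moving above the lamp.

send_rows(
  commands=[0,0,0,0,0,0.14,0,0,0,0,0,0.14,0,0,0,0,0,0.14,4,-3.8,0,0,0,0,4,-3.8,0,0,0,0],
  jaw=0,
  grip_force=30,
)

```text
time: 0.72
eef_pos: [0.3052, -0.4251, 0.4044]
tool_rot: [1.0, -0.0, -0.0, -0.0]
force: [0.4, -0.3, 0.1]
width: 0.0926
```

send_rows(
  commands=[4,-3.8,0,0,0,0,4,-3.8,0,0,0,0,4,-3.8,0,0,0,0,4,-3.8,0,0,0,0,4,-3.8,0,0,0,0],
)

```text
time: 1.35
eef_pos: [0.5056, -0.2343, 0.4045]
tool_rot: [1.0, 0.0, -0.0, -0.0]
force: [1.5, -0.8, 0.6]
width: 0.0932
```

send_rows(
  commands=[4.1,-4,0,0,0,0,0,0,0,0,0,0,0,0,0,0,0,0],
)

```text
time: 1.72
eef_pos: [0.5452, -0.1959, 0.4043]
tool_rot: [1.0, 0.001, -0.0, -0.0]
force: [-0.6, -0.2, -0.2]
width: 0.0932
```

```bash
python3 - <<'E'
from h import *
f=grab_frame('wrist'); save(f,'w1'); s=monitor.state(); print(s['eef_pos'],Ro.from_quat(s['tool_rot']).as_matrix().round(3),s['force'],s['joint_pos'])
for X in [(.546,-.196,.126),(.547,-.1945,.006)]: print(proj(f,X))
E
```

```text
[ 0.54490661 -0.1963334   0.40451809] [[ 1.     0.    -0.001]
 [ 0.    -1.     0.   ]
 [-0.001 -0.    -1.   ]] [ 0.0112122  -0.14395797  0.03759881] [-4.26161694e-01  4.03946925e-01  1.57417158e+00 -2.41731353e-04
  1.16414994e+00  1.14451823e+00]
(np.float64(313.8499179484198), np.float64(240.49859807580742))
(np.float64(312.2426232951609), np.float64(212.6016367194299))
```

View pics/w1.png

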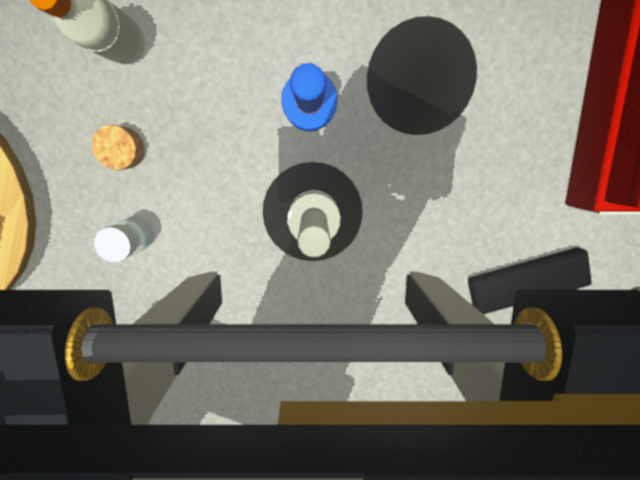

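The wrist view shows the lamp's grip top at (314,241). I predicted (313.8,240.5), so the position holds. I'm descending and gripping.

send_rows(
  commands=[0.1,0,5,0,0,0,0,0,5,0,0,0,0,0,3,0,0,0,0,0,1.6,0,0,0,0,0,0,0,0,0],
)

```text
time: 2.4
eef_pos: [0.5461, -0.1963, 0.2585]
tool_rot: [1.0, -0.0, -0.0, -0.0]
force: [-0.2, -0.7, 1.1]
width: 0.0928
```

send_rows(
  commands=[0,0,0,0,0,0,0,0,0,0,0,0,0,0,0,0,0,0,0,0,0,0,0,0,0,0,0,0,0,0],
  jaw=255,
  grip_force=35,
)

```text
time: 3.02
eef_pos: [0.5465, -0.1957, 0.2588]
tool_rot: [1.0, 0.0, 0.0, 0.0]
force: [0.1, 0.4, 0.5]
width: 0.0477
```

send_rows(
  commands=[0,0,0,0,0,0,0,0,0,0,0,0,0,0,0,0,0,0],
)

```text
time: 3.4
eef_pos: [0.5464, -0.1957, 0.2586]
tool_rot: [1.0, 0.0, -0.0, -0.0]
force: [0.0, 0.6, 0.1]
width: 0.0255
```

send_rows(
  commands=[0,0,-3,0,0,0,0,0,-4,0,0,0,0,0,-4,0,0,0,0,-2,-0.4,0,0,0,0,-4,0,0,0,0],
)

```text
time: 4.03
eef_pos: [0.546, -0.135, 0.3718]
tool_rot: [1.0, -0.0, -0.0, -0.0]
force: [-0.3, -0.6, -2.7]
width: 0.0254
```

send_rows(
  commands=[0,-5,0,0,0,0,0,-5,0,0,0,0,0,-5,0,0,0,0,0,-5,0,0,0,0,0,-5,0,0,0,0],
)

```text
time: 4.65
eef_pos: [0.5452, 0.1166, 0.3711]
tool_rot: [1.0, 0.001, -0.001, 0.0]
force: [1.2, -0.5, -2.2]
width: 0.0254
```

send_rows(
  commands=[0,-5,0,0,0,0,0,-5,0,0,0,0,0,-5,0,0,0,0,0,-4,0,0,0,0,0,-2.6,0,0,0,0],
)

```text
time: 5.28
eef_pos: [0.5447, 0.3327, 0.3706]
tool_rot: [1.0, 0.001, -0.001, 0.001]
force: [-0.4, -0.8, -1.6]
width: 0.0253
```

```bash
python3 - <<'E'
from h import *
f=grab_frame('top'); g=grab_frame('side'); s=monitor.state(); print(s['time'],s['eef_pos'],s['width'],s['force'])
cv2.imwrite('pics/t2.png',np.hstack([cv2.resize(f['img'][150:420,20:340],(400,338)),cv2.resize(g['img'][40:310,140:460],(400,338))])[:,:,::-1])
print(proj(f,(.599,.3165,.075)),proj(g,(.599,.3165,.075)),proj(g,(.53,.148,.068)))
E
```

```text
5.375 [0.54466763 0.33291857 0.3706158 ] 0.025753531210152388 [ 0.03244312 -0.34481581 -1.50799336]
(np.float64(107.19179561333593), np.float64(248.06242561850655)) (np.float64(272.0442583745193), np.float64(122.52173150554418)) (np.float64(259.41032347149877), np.float64(181.94415293811966))
```

View pics/t2.png

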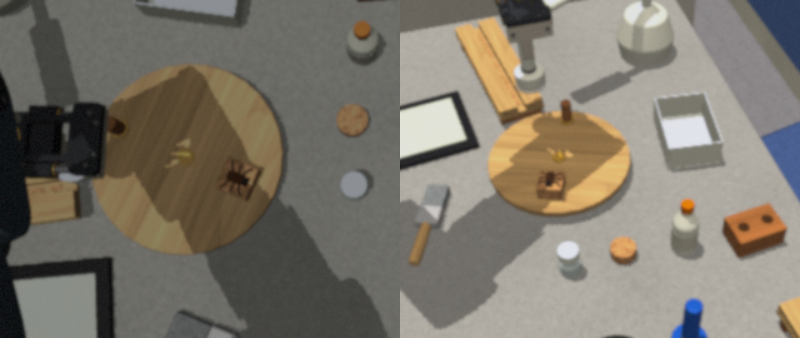

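The side view shows the lamp hanging upright in the gripper, with the peg at (566,110) and the beetle at (550,183) in the right panel. I'm lowering beside the peg, then pushing it clockwise with a smooth ramp.

send_rows(
  commands=[0,0,4,0,0,0,0,0,2.8,0,0,0,0,0,1,0,0,0,0.8,0.2,0,0,0,0,0.65,0,0,0,0,0],
)

```text
time: 6.0
eef_pos: [0.5614, 0.3281, 0.296]
tool_rot: [1.0, 0.0, 0.001, -0.0]
force: [0.1, -0.2, -1.5]
width: 0.0259
```

send_rows(
  commands=[0.45,0,0,0,0,0,0.45,0,0,0,0,0,0.75,0.1,0,0,0,0,1.0,0.2,0,0,0,0,1.25,0.4,0,0,0,0],
)

```text
time: 6.62
eef_pos: [0.6003, 0.3211, 0.2947]
tool_rot: [1.0, 0.0, -0.0, 0.0]
force: [0.7, 0.9, -1.2]
width: 0.026
```

send_rows(
  commands=[1.45,0.65,0,0,0,0,1.4,0.95,0,0,0,0,1.3,1.2,0,0,0,0,0.3,0.3,-3,0,0,0,0,0,-3,0,0,0],
)

```text
time: 7.25
eef_pos: [0.6449, 0.2892, 0.3552]
tool_rot: [1.0, -0.0, -0.0, 0.0]
force: [0.9, -0.8, -1.1]
width: 0.0257
```

```bash
cat > look.py <<'E'
from h import *
import sys,json
C=np.array([.560,.2245])
f=grab_frame('top'); s=monitor.state(); g=grab_frame('side'); s2=monitor.state()
print(s['time'],s['eef_pos'],s2['time'],s2['width'],s2['force'])
import pickle; pickle.dump((f,s,g,s2),open('last%s.pkl'%sys.argv[1],'wb'))
cv2.imwrite('pics/l%s.png'%sys.argv[1],np.hstack([cv2.resize(f['img'][150:420,20:340],(400,338)),cv2.resize(g['img'][40:310,140:460],(400,338))])[:,:,::-1])
E
python3 look.py 1
```

```text
7.3 [0.64524296 0.28958056 0.36011726] 7.35 0.025812730874638517 [-0.05146108 -0.27009859 -0.85494883]
```

View pics/l1.png

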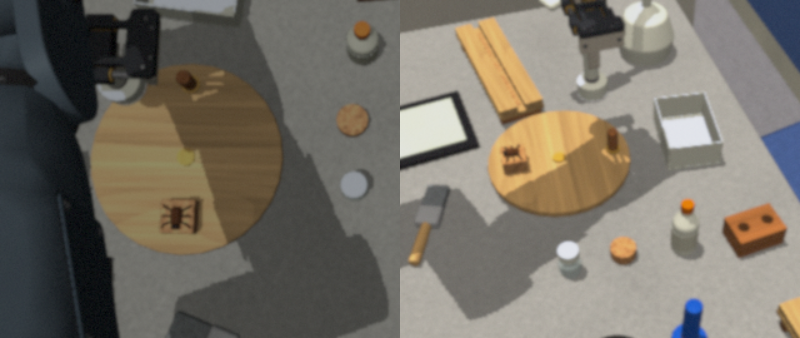

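The platter is turning clockwise with the lamp lifted clear. The beetle is at (178,217) and the peg at (185,80) in the top panel, and both also show in the side panel. Next I'm making a mask-based angle reader.

```bash
cat > ang.py <<'E'
from h import *
import pickle,sys
C=np.array([.560,.2245])
def cands(f):
    hsv=cv2.cvtColor(cv2.GaussianBlur(f['img'],(3,3),0),cv2.COLOR_RGB2HSV).astype(int); H,S,V=[hsv[...,i] for i in range(3)]
    roi=np.zeros(V.shape,np.uint8)
    pts=np.array([proj(f,(*(C+.122*np.array([np.cos(a),np.sin(a)])),z)) for a in np.linspace(0,6.28,60) for z in (.03,.075)],np.int32)
    cv2.fillConvexPoly(roi,cv2.convexHull(pts),1)
    out=[]
    for nm,m,z in(('beetle',(V<62)&(S>60),.064),('peg',((H<11)|(H>174))&(S>90)&(V<150),.058)):
        k=(m&(roi>0)).astype(np.uint8); n,_,st,ce=cv2.connectedComponentsWithStats(k)
        for i in range(1,n):
            if 12<st[i,4]<600:
                X=ray(f,*ce[i],z)[:2]-C; out.append((nm,int(st[i,4]),ce[i].round(0).tolist(),round(float(np.hypot(*X)),3),round(float(np.degrees(np.arctan2(X[1],X[0]))),1)))
    return out
if __name__=='__main__':
    if sys.argv[1]=='x': f,s,g,s2=pickle.load(open(sys.argv[2],'rb'))
    else:
        f=g=None
        for n in sys.argv[1]:
            if n=='t': f=grab_frame('top')
            s=monitor.state()
            if n=='s': g=grab_frame('side')
        s2=monitor.state(); pickle.dump((f,s,g,s2),open('a%.2f.pkl'%s2['time'],'wb'))
    print('t',s['time'],s2['time'],s2['eef_pos'].round(4),s2['force'].round(1),s2['width'].round(4))
    for n,q in(('top',f),('side',g)):
        if q is not None:
            for c in cands(q): print(n,c)
E
python3 ang.py x last1.pkl
```

```text
Traceback (most recent call last):
  File "ang.py", line 25, in <module>
    print('t',s['time'],s2['time'],s2['eef_pos'].round(4),s2['force'].round(1),s2['width'].round(4))
                                                                               ^^^^^^^^^^^^^^^^^
AttributeError: 'float' object has no attribute 'round'
```

```bash
sed -i "s/,s2\['width'\].round(4))/,round(s2['width'],4))/" ang.py; python3 ang.py x last1.pkl
```

```text
t 7.3 7.35 [0.6451 0.2898 0.3583] [-0.1 -0.3 -0.9] 0.0258
top ('beetle', 79, [172.0, 217.0], 0.095, -4.1)
top ('beetle', 43, [177.0, 322.0], 0.082, -163.0)
top ('beetle', 75, [161.0, 324.0], 0.082, 179.6)
```

```bash
python3 - <<'E'
import pickle,cv2,numpy as np
g=pickle.load(open('last1.pkl','rb'))[2]['img']
h=cv2.cvtColor(g,cv2.COLOR_RGB2HSV)
for u,v in((230,161),(231,163),(310,150),(310,153),(310,146)): print(u,v,h[v,u])
print([(x,h[161,x].tolist()) for x in range(220,243,2)])
print([(x,h[151,x].tolist()) for x in range(300,322,2)])
E
```

```text
230 161 [ 13 159  88]
231 163 [ 13 138  83]
310 150 [ 12 152  84]
310 153 [ 12 160  83]
310 146 [ 13 164 123]
[(220, [16, 136, 207]), (222, [15, 142, 151]), (224, [12, 113, 81]), (226, [11, 147, 90]), (228, [11, 157, 94]), (230, [13, 159, 88]), (232, [10, 141, 87]), (234, [13, 149, 116]), (236, [14, 147, 203]), (238, [15, 143, 217]), (240, [16, 136, 216]), (242, [19, 129, 225])]
[(300, [17, 126, 142]), (302, [18, 130, 141]), (304, [17, 132, 135]), (306, [16, 141, 92]), (308, [13, 152, 82]), (310, [14, 179, 81]), (312, [13, 156, 85]), (314, [15, 133, 117]), (316, [17, 127, 147]), (318, [17, 120, 144]), (320, [17, 58, 124])]
```

```bash
sed -i "s/def cands(f):/def cands(f,T=62):/; s/(V<62)&(S>60)/(V<T)\&(S>60)/; s/for c in cands(q)/for c in cands(q,62 if n=='top' else 105)/" ang.py; python3 ang.py x last1.pkl
```

```text
t 7.3 7.35 [0.6451 0.2898 0.3583] [-0.1 -0.3 -0.9] 0.0258
top ('beetle', 79, [172.0, 217.0], 0.095, -4.1)
top ('beetle', 43, [177.0, 322.0], 0.082, -163.0)
top ('beetle', 75, [161.0, 324.0], 0.082, 179.6)
side ('beetle', 188, [236.0, 131.0], 0.112, 113.8)
side ('beetle', 91, [310.0, 153.0], 0.099, -12.0)
side ('beetle', 37, [228.0, 162.0], 0.082, 175.3)
side ('beetle', 55, [231.0, 174.0], 0.09, -158.8)
```

send_rows(
  commands=[-2,-0.4,0,0,0,0,-2,-0.4,0,0,0,0,-2,-0.4,0,0,0,0],
)

```text
time: 7.72
eef_pos: [0.5835, 0.3019, 0.3532]
tool_rot: [1.0, 0.0, -0.001, 0.0]
force: [0.7, 0.5, -1.7]
width: 0.0254
```

```bash
python3 ang.py ts
```

```text
t 7.775 7.825 [0.5829 0.3024 0.3535] [ 1.2 -0.4 -2.6] 0.0258
top ('beetle', 25, [135.0, 221.0], 0.101, 31.6)
top ('beetle', 62, [206.0, 228.0], 0.099, -40.3)
top ('beetle', 15, [134.0, 241.0], 0.075, 45.3)
top ('beetle', 38, [95.0, 256.0], 0.119, 76.2)
top ('beetle', 84, [132.0, 314.0], 0.082, 143.4)
top ('beetle', 45, [147.0, 319.0], 0.078, 162.2)
side ('beetle', 193, [236.0, 131.0], 0.112, 113.4)
side ('beetle', 35, [233.0, 146.0], 0.083, 139.5)
side ('beetle', 92, [237.0, 157.0], 0.063, 165.9)
side ('beetle', 94, [307.0, 173.0], 0.107, -45.9)
```

send_rows(
  commands=[-1.2,-0.2,0,0,0,0,-0.8,0,0,0,0,0,0,0,0,0,0,0,0,0,0,0,0,0],
)

```text
time: 8.32
eef_pos: [0.5643, 0.3042, 0.3548]
tool_rot: [1.0, 0.0, 0.0, -0.0]
force: [0.1, -0.2, -2.5]
width: 0.025
```

```bash
python3 ang.py ts
```

```text
t 8.375 8.425 [0.5643 0.3042 0.3547] [ 0.  -0.9 -1.7] 0.0256
top ('beetle', 33, [131.0, 229.0], 0.094, 38.9)
top ('beetle', 19, [131.0, 255.0], 0.064, 62.3)
top ('beetle', 29, [229.0, 266.0], 0.105, -83.0)
top ('beetle', 36, [92.0, 270.0], 0.118, 88.2)
top ('beetle', 73, [132.0, 280.0], 0.054, 102.4)
top ('beetle', 25, [119.0, 281.0], 0.074, 100.5)
side ('beetle', 209, [239.0, 132.0], 0.105, 112.9)
side ('beetle', 70, [258.0, 145.0], 0.04, 101.2)
side ('beetle', 84, [282.0, 191.0], 0.113, -84.7)
```

send_rows(
  commands=[0.3,0,0,0,0,0,1.2,0.2,0,0,0,0,1.1,0.4,0,0,0,0,1.05,0.5,0,0,0,0,0.95,0.65,0,0,0,0],
)

```text
time: 9.05
eef_pos: [0.6109, 0.2863, 0.3546]
tool_rot: [1.0, 0.0, -0.0, 0.0]
force: [0.1, 0.0, -2.2]
width: 0.0257
```

send_rows(
  commands=[0.85,0.8,0,0,0,0,0.7,0.9,0,0,0,0,0.55,0.95,0,0,0,0,0.45,1.05,0,0,0,0,0.25,1.05,0,0,0,0],
)

```text
time: 9.68
eef_pos: [0.6383, 0.2386, 0.3548]
tool_rot: [1.0, 0.0, -0.0, 0.0]
force: [0.1, 0.9, -2.1]
width: 0.0259
```

```bash
python3 ang.py ts; python3 - <<'E'
import pickle,glob,cv2,numpy as np
f,_,g,_=pickle.load(open(sorted(glob.glob('a*.pkl'),key=lambda s:float(s[1:-4]))[-1],'rb'))
cv2.imwrite('pics/l2.png',np.hstack([cv2.resize(f['img'][170:390,60:280],(400,400)),cv2.resize(g['img'][80:240,180:340],(400,400))])[:,:,::-1])
E
```

```text
t 9.725 9.775 [0.6383 0.2381 0.3548] [ 0.2 -0.2 -1.8] 0.0256
top ('beetle', 22, [184.0, 209.0], 0.111, -13.9)
top ('beetle', 20, [147.0, 218.0], 0.098, 20.4)
top ('beetle', 17, [174.0, 220.0], 0.09, -6.7)
top ('beetle', 22, [98.0, 241.0], 0.124, 65.1)
top ('beetle', 15, [94.0, 249.0], 0.124, 71.3)
top ('beetle', 18, [106.0, 273.0], 0.095, 90.2)
top ('beetle', 73, [100.0, 281.0], 0.104, 97.0)
top ('beetle', 20, [108.0, 322.0], 0.118, 132.7)
top ('beetle', 32, [174.0, 334.0], 0.099, -167.6)
side ('beetle', 182, [236.0, 131.0], 0.112, 113.8)
side ('beetle', 74, [301.0, 146.0], 0.084, 5.9)
side ('beetle', 22, [308.0, 157.0], 0.095, -18.3)
side ('beetle', 24, [297.0, 160.0], 0.072, -27.6)
side ('beetle', 63, [223.0, 172.0], 0.101, -167.6)
```

View pics/l2.png

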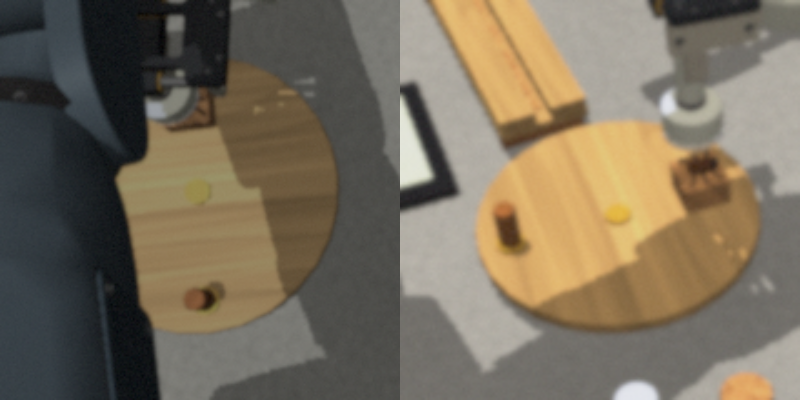

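The top panel shows the peg top at (196,299), with the beetle block under and slightly beside the lamp. The side panel shows the peg top at (505,210) and the beetle at (703,165). I'll cast these into angles.

```bash
python3 - <<'E'
from h import *
import pickle,glob
f,_,g,_=pickle.load(open(sorted(glob.glob('a*.pkl'),key=lambda s:float(s[1:-4]))[-1],'rb'))
C=np.array([.56,.2245])
def A(f,u,v,z):
    X=ray(f,u,v,z)[:2]-C; return np.hypot(*X).round(3),np.degrees(np.arctan2(X[1],X[0])).round(1)
print(A(f,167.5,334.3,.075),A(g,222,163.5,.075),A(g,301.2,145.5,.066))
f,_,g,_=pickle.load(open('a8.43.pkl' if glob.glob('a8.43.pkl') else 'a8.42.pkl','rb'))
cv2.imwrite('pics/l3.png',np.hstack([cv2.resize(f['img'][170:390,60:280],(400,400)),cv2.resize(g['img'][80:240,180:340],(400,400))])[:,:,::-1])
E
```

```text
(np.float64(0.099), np.float64(-172.4)) (np.float64(0.097), np.float64(-176.7)) (np.float64(0.085), np.float64(4.6))
```

send_rows(
  commands=[0.1,2.3,0,0,0,0,-0.2,1.1,0,0,0,0,-0.35,1.05,0,0,0,0,-0.5,1.0,0,0,0,0,-0.6,0.9,0,0,0,0],
)

```text
time: 10.4
eef_pos: [0.6222, 0.1752, 0.3548]
tool_rot: [1.0, 0.0, 0.0, -0.0]
force: [-1.3, -0.6, -2.2]
width: 0.0255
```

send_rows(
  commands=[-0.7,0.8,0,0,0,0,-0.8,0.7,0,0,0,0,-0.9,0.55,0,0,0,0,-0.95,0.45,0,0,0,0,-1.0,0.3,0,0,0,0],
)

```text
time: 11.02
eef_pos: [0.5785, 0.1476, 0.3548]
tool_rot: [1.0, 0.0, -0.0, -0.0]
force: [-0.1, -0.6, -1.4]
width: 0.0252
```

```bash
python3 ang.py st; python3 - <<'E'
import pickle,glob,cv2,numpy as np
f,_,g,_=pickle.load(open(sorted(glob.glob('a*.pkl'),key=lambda s:float(s[1:-4]))[-1],'rb'))
cv2.imwrite('pics/l4.png',np.hstack([cv2.resize(f['img'][170:390,60:280],(400,400)),cv2.resize(g['img'][80:240,180:340],(400,400))])[:,:,::-1])
E
```

```text
t 11.125 11.125 [0.5783 0.1477 0.3548] [ 0.   0.3 -2.2] 0.0256
top ('beetle', 25, [198.0, 209.0], 0.119, -24.8)
top ('beetle', 93, [204.0, 229.0], 0.096, -39.4)
top ('beetle', 36, [218.0, 233.0], 0.109, -51.1)
top ('beetle', 238, [206.0, 248.0], 0.078, -57.6)
top ('beetle', 186, [100.0, 256.0], 0.11, 75.8)
top ('beetle', 13, [146.0, 250.0], 0.05, 40.6)
top ('beetle', 25, [124.0, 252.0], 0.075, 63.4)
top ('beetle', 410, [208.0, 288.0], 0.075, -107.2)
top ('beetle', 13, [217.0, 304.0], 0.1, -119.1)
top ('beetle', 228, [191.0, 331.0], 0.104, -152.7)
top ('beetle', 14, [212.0, 323.0], 0.113, -134.2)
side ('beetle', 20, [263.0, 119.0], 0.127, 79.5)
side ('beetle', 186, [237.0, 133.0], 0.104, 115.7)
side ('beetle', 66, [281.0, 180.0], 0.082, -78.2)
side ('beetle', 18, [278.0, 193.0], 0.115, -89.3)
```

View pics/l4.png

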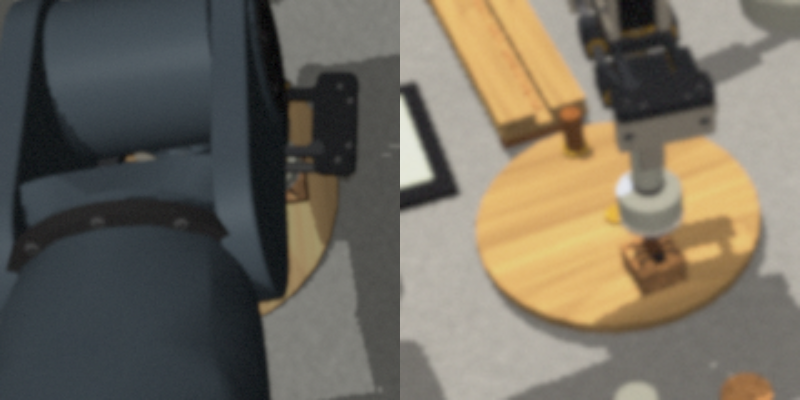

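The top view is blocked by the arm. The side view shows the peg top at (571,114) and the beetle at (655,252), just under the lamp, with a clear gap.

```bash
cat > pa.py <<'E'
from h import *
import pickle,glob,sys
f,_,g,_=pickle.load(open(sorted(glob.glob('a*.pkl'),key=lambda s:float(s[1:-4]))[-1],'rb'))
C=np.array([.56,.2245]); u,v,z=map(float,sys.argv[1:4])
X=ray(g,180+u*.4,80+v*.4,z)[:2]-C; print(np.hypot(*X).round(3),np.degrees(np.arctan2(X[1],X[0])).round(1))
E
python3 pa.py 171 113 .075; python3 pa.py 256 252 .064
```

```text
0.101 98.8
0.086 -77.8
```

send_rows(
  commands=[-2.3,0.3,0,0,0,0,-1.05,-0.15,0,0,0,0,-1.0,-0.25,0,0,0,0,-1.0,-0.4,0,0,0,0,-0.9,-0.5,0,0,0,0],
)

```text
time: 11.75
eef_pos: [0.5162, 0.1582, 0.3548]
tool_rot: [1.0, 0.0, 0.0, -0.0]
force: [-0.1, -0.0, -2.1]
width: 0.0254
```

send_rows(
  commands=[-0.85,-0.65,0,0,0,0,-0.75,-0.75,0,0,0,0,-0.6,-0.8,0,0,0,0,-0.5,-0.9,0,0,0,0,-0.4,-0.95,0,0,0,0],
)

```text
time: 12.38
eef_pos: [0.4854, 0.1989, 0.3548]
tool_rot: [1.0, 0.0, 0.0, -0.0]
force: [-0.9, 0.2, -2.4]
width: 0.0256
```

```bash
python3 ang.py s; python3 - <<'E'
import pickle,glob,cv2,numpy as np
f,_,g,_=pickle.load(open(sorted(glob.glob('a*.pkl'),key=lambda s:float(s[1:-4]))[-1],'rb'))
cv2.imwrite('pics/l5.png',cv2.resize(g['img'][80:240,180:340],(400,400))[:,:,::-1])
E
```

```text
t 12.375 12.425 [0.4851 0.1996 0.3548] [-0.4  0.4 -2.1] 0.0256
side ('beetle', 87, [244.0, 129.0], 0.107, 104.2)
side ('beetle', 58, [302.0, 142.0], 0.093, 12.0)
side ('beetle', 73, [234.0, 172.0], 0.08, -160.8)
side ('beetle', 88, [239.0, 183.0], 0.096, -138.5)
```

View pics/l5.png

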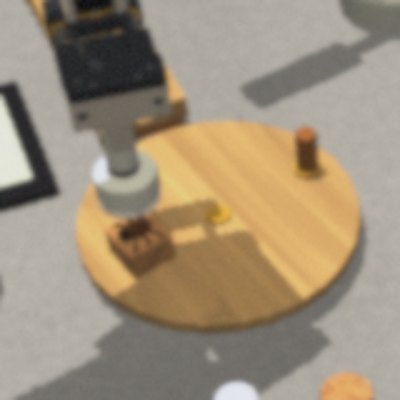

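The lamp is just above the beetle (beetle at (138,231), lamp head at (126,185)) with the peg top at (306,135).

```bash
python3 pa.py 306 134 .075; python3 pa.py 138 231 .064
```

```text
0.102 19.7
0.079 -158.1
```

send_rows(
  commands=[-0.4,-1.05,0,0,0,0,-0.1,-1.0,0,0,0,0,0,-1.0,0,0,0,0,0.1,-0.95,0,0,0,0,0.25,-0.95,0,0,0,0],
)

```text
time: 13.05
eef_pos: [0.4843, 0.2484, 0.3547]
tool_rot: [1.0, 0.0, 0.0, -0.0]
force: [-0.6, -0.6, -2.0]
width: 0.0254
```

send_rows(
  commands=[0.35,-0.9,0,0,0,0,0.45,-0.85,0,0,0,0,0.55,-0.8,0,0,0,0,0.6,-0.7,0,0,0,0,0.7,-0.6,0,0,0,0],
)

```text
time: 13.68
eef_pos: [0.511, 0.2867, 0.3547]
tool_rot: [1.0, 0.0, -0.0, 0.0]
force: [-0.6, -0.4, -2.1]
width: 0.0256
```

```bash
python3 ang.py st; python3 - <<'E'
import pickle,glob,cv2,numpy as np
f,_,g,_=pickle.load(open(sorted(glob.glob('a*.pkl'),key=lambda s:float(s[1:-4]))[-1],'rb'))
cv2.imwrite('pics/l6.png',np.hstack([cv2.resize(f['img'][170:390,60:280],(400,400)),cv2.resize(g['img'][80:240,180:340],(400,400))])[:,:,::-1])
E
```

```text
t 13.775 13.775 [0.5112 0.2867 0.3547] [ 0.4 -0.4 -2. ] 0.0255
top ('beetle', 35, [220.0, 242.0], 0.102, -59.3)
top ('beetle', 104, [141.0, 285.0], 0.043, 118.1)
top ('beetle', 50, [104.0, 266.0], 0.099, 83.6)
top ('beetle', 15, [120.0, 264.0], 0.075, 79.3)
top ('beetle', 26, [111.0, 278.0], 0.087, 95.6)
top ('beetle', 15, [104.0, 289.0], 0.1, 104.9)
top ('beetle', 34, [102.0, 314.0], 0.118, 124.5)
side ('beetle', 38, [250.0, 126.0], 0.111, 95.7)
side ('beetle', 21, [224.0, 136.0], 0.118, 129.6)
side ('beetle', 66, [238.0, 141.0], 0.082, 126.4)
side ('beetle', 119, [241.0, 152.0], 0.056, 150.1)
side ('beetle', 78, [302.0, 179.0], 0.11, -57.5)
```

View pics/l6.png

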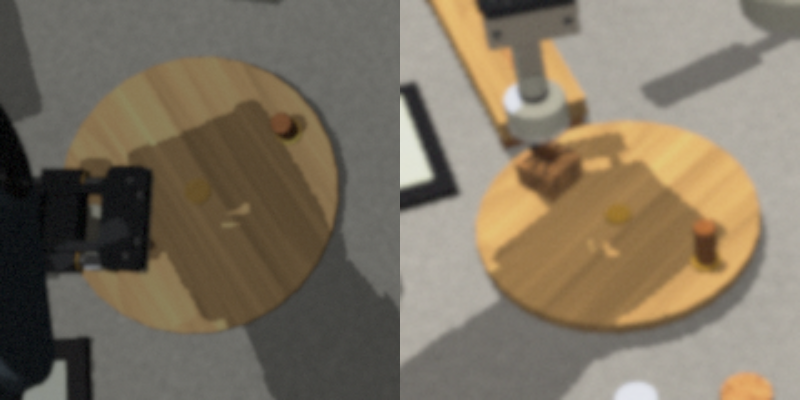

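The peg top is at (282,124) in the top panel and (705,226) in the side panel. The beetle is at about 127°, against 128° predicted. I'll continue following.

send_rows(
  commands=[1.5,-1.05,0,0,0,0,0.85,-0.35,0,0,0,0,0.9,-0.25,0,0,0,0,0.9,-0.1,0,0,0,0,0.9,0,0,0,0,0],
)

```text
time: 14.4
eef_pos: [0.5616, 0.3037, 0.3547]
tool_rot: [1.0, 0.0, -0.0, 0.0]
force: [0.3, 0.1, -1.9]
width: 0.0259
```

send_rows(
  commands=[0.9,0.05,0,0,0,0,0.85,0.15,0,0,0,0,0.85,0.3,0,0,0,0,0.8,0.35,0,0,0,0,0.75,0.45,0,0,0,0],
)

```text
time: 15.02
eef_pos: [0.6031, 0.2905, 0.3547]
tool_rot: [1.0, 0.0, -0.0, 0.0]
force: [0.0, -0.7, -0.8]
width: 0.0251
```

send_rows(
  commands=[0.7,0.5,0,0,0,0,0.65,0.6,0,0,0,0,0.55,0.65,0,0,0,0,0.5,0.7,0,0,0,0,0.4,0.75,0,0,0,0],
)

```text
time: 15.65
eef_pos: [0.6308, 0.2583, 0.3547]
tool_rot: [1.0, 0.0, -0.0, 0.0]
force: [0.0, -0.5, -1.1]
width: 0.0256
```

```bash
python3 ang.py ts
```

```text
t 15.7 15.75 [0.631  0.258  0.3547] [-0.3  0.  -2.4] 0.0257
top ('beetle', 34, [168.0, 211.0], 0.104, -0.5)
top ('beetle', 16, [132.0, 215.0], 0.113, 31.1)
top ('beetle', 555, [112.0, 239.0], 0.106, 57.8)
top ('beetle', 20, [131.0, 223.0], 0.102, 35.8)
top ('beetle', 38, [157.0, 240.0], 0.057, 15.2)
top ('beetle', 25, [196.0, 328.0], 0.103, -148.1)
side ('beetle', 187, [236.0, 131.0], 0.112, 113.8)
side ('beetle', 65, [294.0, 138.0], 0.085, 25.3)
side ('beetle', 92, [294.0, 150.0], 0.067, -0.6)
side ('beetle', 66, [230.0, 183.0], 0.106, -147.3)
```

The clip ran about 7 s, and the final angle was about 28° against 26° predicted. Now I'm taking the lamp back to the pad.

send_rows(
  commands=[0,0.5,-2,0,0,0,-0.9,3.8,0,0,0,0,-1,5,0,0,0,0,-1,5,0,0,0,0,-1,5,0,0,0,0],
)

```text
time: 16.38
eef_pos: [0.5912, 0.0644, 0.3765]
tool_rot: [1.0, 0.001, 0.001, -0.0]
force: [0.9, 0.1, -1.2]
width: 0.0257
```

send_rows(
  commands=[-1,5,0,0,0,0,-1,5,0,0,0,0,-1,5,0,0,0,0,-1,5,0,0,0,0,-0.5,4,0,0,0,0],
)

```text
time: 17.0
eef_pos: [0.5463, -0.176, 0.3765]
tool_rot: [1.0, 0.0, 0.001, 0.0]
force: [0.2, -1.5, -2.2]
width: 0.0257
```

send_rows(
  commands=[0,2,0,0,0,0,0,0,0,0,0,0,0,0,0,0,0,0],
)

```text
time: 17.38
eef_pos: [0.5472, -0.1932, 0.375]
tool_rot: [1.0, 0.001, 0.0, -0.0]
force: [0.0, -0.3, -1.9]
width: 0.0257
```

send_rows(
  commands=[0,0.15,4,0,0,0,0,0,4,0,0,0,0,0,2,0,0,0,0,0,0.8,0,0,0,0,0,0.2,0,0,0],
)

```text
time: 18.0
eef_pos: [0.5473, -0.1952, 0.2651]
tool_rot: [1.0, 0.001, 0.0, 0.0]
force: [0.5, 0.2, -1.5]
width: 0.0255
```

send_rows(
  commands=[0,0,0.2,0,0,0,0,0,0.1,0,0,0,0,0,0.1,0,0,0,0,0,0,0,0,0],
)

```text
time: 18.5
eef_pos: [0.5469, -0.1958, 0.2609]
tool_rot: [1.0, 0.0, 0.0, 0.0]
force: [0.2, -0.8, -2.4]
width: 0.0255
```

send_rows(
  commands=[0,0,0.1,0,0,0,0,0,0.1,0,0,0,0,0,0,0,0,0],
)

```text
time: 18.88
eef_pos: [0.547, -0.1957, 0.2587]
tool_rot: [1.0, 0.0, -0.0, -0.0]
force: [0.0, 0.1, -2.2]
width: 0.0255
```

send_rows(
  commands=[0,0,0.05,0,0,0,0,0,0,0,0,0],
)

```text
time: 19.12
eef_pos: [0.547, -0.1958, 0.2586]
tool_rot: [1.0, 0.0, 0.0, 0.0]
force: [-1.4, 0.9, 4.4]
width: 0.0254
```

Contact shows as the upward force goes to +4 N. I'm releasing.

send_rows(
  commands=[0,0,0,0,0,0,0,0,0,0,0,0,0,0,0,0,0,0,0,0,0,0,0,0,0,0,0,0,0,0],
  jaw=0,
)

```text
time: 19.75
eef_pos: [0.5469, -0.1957, 0.2582]
tool_rot: [1.0, 0.0, -0.0, 0.0]
force: [-0.5, -0.1, 1.0]
width: 0.071
```

send_rows(
  commands=[0,0,0,0,0,0,0,0,0,0,0,0,0,0,0,0,0,0,0,0,0,0,0,0],
)

```text
time: 20.25
eef_pos: [0.547, -0.1957, 0.2583]
tool_rot: [1.0, 0.0, 0.0, 0.0]
force: [-0.1, 0.6, -1.1]
width: 0.0927
```

send_rows(
  commands=[0,0,-2,0,0,0,0,0,-4,0,0,0,0,0,-5,0,0,0,0,0,-4,0,0,0,0,0,0,0,0,0],
)

```text
time: 20.88
eef_pos: [0.5472, -0.1958, 0.4113]
tool_rot: [1.0, 0.0, 0.003, 0.001]
force: [0.2, 0.0, 0.0]
width: 0.0928
```

```bash
python3 - <<'E'
from h import *
f=grab_frame('wrist'); g=grab_frame('side'); print({k:monitor.state()[k] for k in('time','eef_pos','width','force')})
cv2.imwrite('pics/end.png',np.hstack([cv2.resize(f['img'],(400,300)),cv2.resize(g['img'],(400,300))])[:,:,::-1])
for X in [(.547,-.1945,.126),(.547,-.1945,.006)]: print(np.array(proj(f,X))*.625)
E
```

```text
{'time': 20.975, 'eef_pos': array([ 0.54675235, -0.19563218,  0.40773569]), 'width': 0.0928627803222455, 'force': array([ 0.51838951, -0.86329621, -0.59562982])}
[194.40344254 151.06967742]
[194.61520289 134.6998168 ]
```

View pics/end.png

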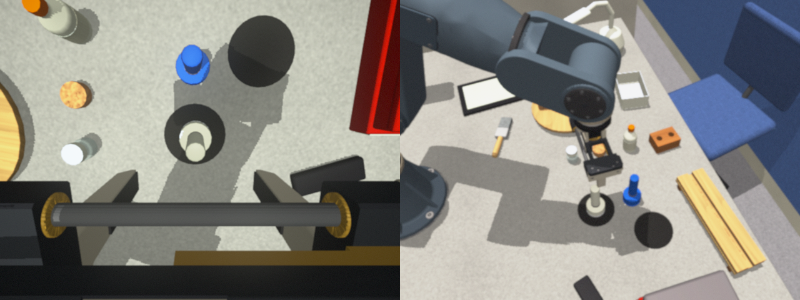

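The lamp stands upright in the middle of its pad (grip top at (196,152), expected (194,151); pad centre at (195,134)). The jar, cork disc and glue bottle stand where they were. I'm handing in.

```bash
python3 -c "
from station import job; print(job.close_job())"
```

```text
the job is handed in; nothing more can be done
None
```

The beetle clip is done and handed in at about 21 s of the 64 s allowed. The hand-in gives no verdict, so everything below comes from my own checks.

- **Nudge:** I picked up the white lamp and pushed the peg smoothly clockwise with the lamp's head. The platter coasted at about 1.3 rad/s at first and about 1 rad/s by the end of the clip.
- **Clip:** The lamp stayed over the beetle for about 7 s (t ≈ 8.4–15.7 s), roughly 3.4 cm above it. My estimates put it within a few millimetres for most of that time. During two short camera pauses the lag grew to about 1.2–1.3 cm. These come from side and top views of the beetle and peg, which disagreed by up to about 4° (about 6 mm).
- **Return:** The lamp touched down on its pad with about 4 N measured and was released upright. In the last picture its top was within about 2 mm of the expected spot, and the jar, cork disc and glue bottle looked unmoved. The gripper was open and well clear.

In the middle of the clip the arm hid the beetle from the top camera, so that stretch was tracked from the side camera alone. The automatic colour mask also gave false hits, so I checked those angles by hand from the pictures.

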